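# Shut the condiment pans

## Robot

A 6-joint arm with a two-finger parallel gripper is mounted at the origin on the work surface. World frame = base frame: x ahead of the robot, y to its left, z up, the work surface at z = 0. Lengths are in mm, angles in rad, forces in N, time in s.
With the tool pointing down it reaches from about 275 to 1000 mm from the base axis. Payload 8.4 kg.
Tool frame: the origin (TCP) lies on the centre line of the jaws, within the pads' length; the fingertips stand 25 mm ahead of it and the grasp point (between the pads) lies 6 mm ahead of it; z points along the fingers, x is the direction in which the jaws open and shut, and the axes are right-handed (so a half turn about z gives the same grasp; the last joint's range is limited). The gripper opens to 85 mm and grips with 20 to 120 N. Pads are 22 mm wide; open, the fingers measure 114 mm over their backs; the gripper's body (76 mm by 85 mm) begins 54 mm behind the grasp point. The pads swing forward as they close: fully open they stand 13 mm farther back than shut.
Start: joints at [1.26, 0.353, 1.633, -0, 1.155, -0.002], TCP at [189.946, 595.44, 256.281] pointing down, gripper open.
Joint ranges: [-2.63, 2.63], [-0.92, 2.1], [0.06, 2.66], [-1.3, 4.44], [0, 2.69], [-3.02, 3.02]. Speed limits (rad/s): [2.22, 2.22, 2.79, 3.14, 3.14, 3.14].

## Interface

Orientations are given as [roll, pitch, yaw] about the fixed x, y, z axes, in that order (R = Rz(yaw) Ry(pitch) Rx(roll)).
In Python, from rig import r gives the robot as it stands. The module is installed in compiled form; this text tells all that it offers.
- The arm moves only by the tool jog_arm, never from a script. Its argument "deltas" is a list of rows, each an object with "gripper": the gripper command: -1 is fully open, 1 is shut, values between are in proportion; "translation": the shift along the world's x, y, z in units of 10 cm (1.0 is 10 cm), a list of three; "dr": the turn, a rotation vector about the world's x, y, z in units of pi/2 rad (1.0 is pi/2 rad), a list of three. In form: [{"gripper": gripper, "translation": [x, y, z], "dr": [wx, wy, wz]}, ...]. A call has 1 to 12 rows; each row shifts and turns the commanded pose from where the row before left it; what a row does not reach is not made up. A row lasts 1/12 s, in which the tool goes at most 41.7 mm and 7.16 degrees, less where a joint would pass 70% of its speed; a pose out of reach is approached as far as the arm can. A call with a number of a shift or a turn outside -1 to 1 is refused whole. A call with a gripper value outside its range is refused whole. The fingers move at their own pace and stop on an object; "squeeze" is the grip in N (left out, the last holds). Time passes only in rows, so rows that do not move let the fingers close. It gives the time, the measured TCP pose, the force and the opening at its end, in the units of the state.
- r.sense(): the state, without advancing time (a new reading comes with each control period).
- r.grab_frame(name): name is "scene" or "side" or "wrist"; returns the picture (480x640x3 uint8, blue, green, red); there is no depth.
- r.calibration(name): a dict with "mtx" (3x3 intrinsics, pixels), "world_from_camera" (4x4, takes a point from camera to world coordinates). Camera axes: x right, y down, z forward; pixel columns grow to the right and rows downward; lengths in mm; the calibration is good to about 2 mm. A picture is of the moment at which its call begins: read the wrist's pose just before it. calibration takes no time and is no camera call; for the wrist camera it gives the pose at the moment of the call.
- r.sign_off(): hands the job in, once; it reports no verdict.
The state is a dict: "clock": time; "qpos": joint angles; "qvel": joint speeds; "joint_efforts": joint torques, N m; "eef_pos": TCP position; "tcp_rot": TCP orientation; "contact_force": force on the tool from outside, world axes, zero at the start; "wrist_torque": the same for the moment, N m; "opening": opening from 0.0 (shut) to 1.0 (fully open).
Only numpy, scipy, OpenCV 4.12 (cv2) and the standard library are available. Lean on these libraries where they do the work, as an engineer would, in place of code of your own. Each camera call takes 0.05 s, during which the arm holds its last target. There are 200 camera calls.

## Task

Close up the three condiment pans in the counter rail for the night. Take the tongs off the open pan and lay them lengthwise on the ledge behind the pans, put the loose sealing lid (not the notched serving lid) on that pan, and press all three lids down until each is fully home, flat on its pan's rim at both ends. Lay things down rather than dropping them, and leave everything else on the table where it stands.

Things in the scene. Friction and masses are not known exactly. Their poses are not given: they have to be found in the camera images.
- rail: counter rail: fixed stainless unit, 360 mm wide (its y), 308 mm deep (its x, growing away from the robot at yaw 0), holding three pans side by side along y at 110 mm pitch, rims 100 mm above the table; behind them (towards +x) its ledge. Origin on the table under the middle well's centre
- ledge (a point): centre of the flat utensil ledge on top of the rail behind the pans: 102 mm deep (rail x) by 360 mm wide (rail y), 90 mm above the table; a lip 10 mm high stands along its far edge, 51 mm from this point. Axes as the rail's
- pan_a: the open pan (no lid yet, tongs lying across it): stainless, fixed in its well, which of the three wells varies; 176 (x) x 106 (y) mm over the flange, mouth 152 x 84 mm, 65 mm deep, portion packs in the bottom up to 34 mm. Origin: centre of its underside, 65 mm under the rim
- pan_b: pan like pan_a, in another well, its lid lid_b laid on but not pressed in
- pan_c: pan like pan_a, in the third well, its lid lid_c partly or fully pressed in
- pan_a_rim (a point): centre of pan_a's mouth in the plane of its rim, axes as the pan's
- pan_b_rim (a point): same for pan_b
- pan_c_rim (a point): same for pan_c
- lid_a: the loose stainless sealing lid, upright on the table left or right of the rail. Flange 172 (x) x 102 (y) x 4 mm; under it a 136 x 68 mm plug, 16 mm deep, with a dark round silicone seal round it (154 x 86 mm). Bridge handle over the middle: bar 64 mm long (y), 14 wide (x), 12 high, centre 46 mm above the origin, 20 mm free under it. 0.22 kg. Origin: centre of the plug's underside; z up
- lid_b: lid like lid_a, resting straight on pan_b on its seal, flange about 12 mm above the rim; so does any lid laid on straight, within about 2 mm, either way round. A press near one end takes roughly 8 to 15 N at first, less further down; a straight push on the handle 13 to 20 N. Pressed at one end only, the other stays up. Seal friction holds a lid where it is left; home, it stops dead
- lid_c: lid like lid_a, in pan_c, its flange 0 to 6 mm above the rim
- lid_a_seat (a point): centre of lid_a's flange underside, 16 mm above the lid's origin; the flange's top is 4 mm above it, the handle bar's centre 30 mm, its top 36 mm. It lies at the pan's rim point when home. Axes as the lid's. The flat top beyond |x| = 20 mm is clear for pressing
- lid_b_seat (a point): same for lid_b
- lid_c_seat (a point): same for lid_c
- tongs: stainless tongs locked shut, rigid, 230 mm long (x) lying on their edge, 18 to 20 mm high, 25 mm wide across both arms at the middle and up to 37 mm near the jaws; 0.14 kg, balance within 10 mm of the origin. Origin: middle of the length, at the underside. At the start they lie along the open pan's length on its rim, pivot end nearest the robot, jaws (+x) to the ledge
- notch_lid: serving lid of the same outline and handle as lid_a but with a 40 x 40 mm spoon notch in one short end and no seal; lies on the table on the other side of the rail; not wanted, leave it
- shaker: salt shaker, 38 mm across, 67 mm high, stands about 125 mm from the centre of lid_a near its end; origin under its centre
- jam_jar: jam jar, 56 mm across, 66 mm high, stands near the end of the notched lid; origin under its centre
- sauce: sauce bottle, 60 mm across, 160 mm high, past the left or right end of the rail, farther out than the loose lids; origin under its centre
- mug: mug, 80 mm across, 90 mm high, past the other end of the rail; origin under its centre
- sugar_pot: lidded sugar pot, 80 mm across, 88 mm high, at the outer left or right, past the loose lids; origin under its centre
- cups: stack of paper cups, 77 mm across, 98 mm high, at the outer left or right, past the loose lids; origin under its centre
Not all that is in view belongs to the job. Of the things like the tongs, leave any that is yellow; of the rest the larger one is meant.

How it is judged (in metres and radians):
At the end, for the whole second after the job is handed in: Each lid lies on its own pan's rim: under 2 mm above it, 5 mm off-centre, level within 0.016 rad. The tongs lie flat and lengthwise (0.3 rad) on the ledge, their middle within 35 mm of its middle line and 80 mm of its centre along it. Lids and tongs at rest (z of lid_a_seat in the frame of pan_a_rim between -0.004 and 0.002 m and horizontal distance between lid_a_seat and pan_a_rim below 0.005 m and angle between the z axis of lid_a and the z axis of pan_a, either way round below 0.016 rad and z of lid_b_seat in the frame of pan_b_rim between -0.004 and 0.002 m and horizontal distance between lid_b_seat and pan_b_rim below 0.005 m and angle between the z axis of lid_b and the z axis of pan_b, either way round below 0.016 rad and z of lid_c_seat in the frame of pan_c_rim between -0.004 and 0.002 m and horizontal distance between lid_c_seat and pan_c_rim below 0.005 m and angle between the z axis of lid_c and the z axis of pan_c, either way round below 0.016 rad and x of tongs in the frame of ledge between -0.035 and 0.035 m and y of tongs in the frame of ledge between -0.08 and 0.08 m and z of tongs in the frame of ledge between -0.006 and 0.006 m and angle between the x axis of tongs and the y axis of rail, either way round below 0.3 rad and angle between tongs's own z axis and vertical below 0.1 rad and linear speed of each of tongs, lid_a, lid_b, lid_c below 0.01 m/s); the robot touches nothing.
It fails at once if a bystander (notched lid, shaker, jar, bottle, mug, sugar pot, cups) is shifted by more than 25 mm or tipped (distance of any of notch_lid, shaker, jam_jar, sauce, mug, sugar_pot, cups from where it was at the start of the episode above 0.025 m or angle between any of notch_lid, shaker, jam_jar, sauce, mug, sugar_pot, cups's own z axis and vertical above 0.35 rad).
It fails at once if the tongs or the loose lid are dropped (falling faster than 0.7 m/s untouched) ((linear speed of tongs above 0.7 m/s and contact force between tongs and the fingers below 0.05 N) or (linear speed of lid_a above 0.7 m/s and contact force between lid_a and the fingers below 0.05 N)).
It also fails if it takes over 70 s, if anything falls off the work surface, if the arm or the gripper's body presses on something with over 40 N, if the wrist force passes 120 N, or if a joint passes its speed limit or range.

## Working session

There is one attempt and no reset: what is moved stays moved. The work goes in short steps, Python scripts to look and compute and a tool call to move; the robot and the scene stay as the last step left them, time stands still between calls to the robot, and variables do not carry over. Pictures are saved under pics/ and viewed, about 8 in all and at most 12, crops included, and the job is handed in when it is done.

Besides the shell and the picture viewer there is one more tool, called after "Request:" as name([rows], argument=value, ...), one row to a line, values as JSON. jog_arm: Moves the arm, as the interface text tells. Shifts and turns lie within -1 to 1; 1 stands for 10 cm of shift or pi/2 rad of turn. Its arguments: {"type":"object","properties":{"deltas":{"type":"array"},"squeeze":{"type":"number"}},"required":["deltas"]}

```bash
mkdir -p pics; python3 - <<'E'
from rig import r
import cv2,numpy as np
for n in("scene","side"):
    c=r.calibration(n);print(n,np.round(c["mtx"],1).tolist(),np.round(c["world_from_camera"],3).tolist())
    cv2.imwrite(f"pics/{n}0.png",r.grab_frame(n))
print(r.sense())
E
```

```text
scene [[537.3, 0.0, 319.5], [0.0, 537.3, 243.0], [0.0, 0.0, 1.0]] [[0.054, 0.579, -0.813, 1467.909], [0.998, -0.044, 0.035, -50.165], [-0.016, -0.814, -0.581, 807.603], [0.0, 0.0, 0.0, 1.0]]
side [[455.9, 0.0, 327.2], [0.0, 455.9, 239.5], [0.0, 0.0, 1.0]] [[0.996, -0.063, 0.064, 357.231], [-0.09, -0.664, 0.742, -1026.65], [-0.005, -0.745, -0.667, 1032.239], [0.0, 0.0, 0.0, 1.0]]
{'clock': 0.1, 'qpos': array([ 1.25959709e+00,  3.53600182e-01,  1.63405076e+00,  1.94395620e-05,
        1.15520840e+00, -2.41236400e-03]), 'qvel': array([-0.00078291, -0.00049568, -0.00236605,  0.00012063,  0.00100477,
        0.00109564]), 'joint_efforts': array([ 2.55813939e-03, -6.06361985e+01, -3.42821431e+01,  1.74578454e-04,
        4.00840989e-03,  2.57359778e-05]), 'eef_pos': array([189.82059106, 595.06304103, 255.62729363]), 'tcp_rot': array([-3.14157182e+00,  1.26663337e-03,  1.26200160e+00]), 'contact_force': array([ 0.16060125,  0.07461129, -0.6624744 ]), 'wrist_torque': array([-0.03405223, -0.02173013,  0.00927292]), 'opening': 0.9959434879587759}
```

View pics/scene0.png

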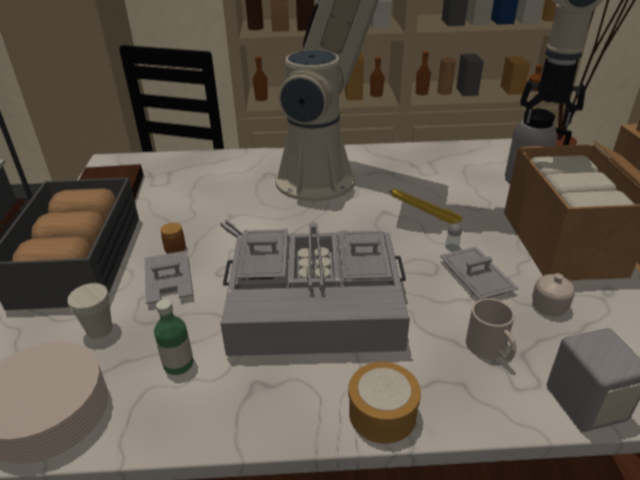

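View pics/side0.png

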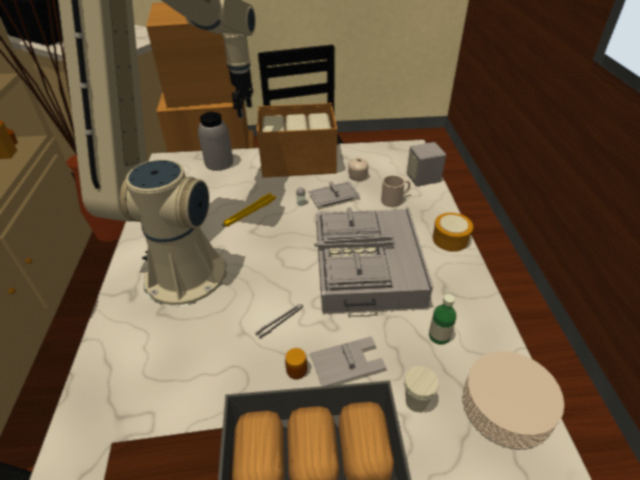

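The scene view shows the rail around (315,290), with the tongs across the middle pan at (315,265). Lids sit on the left pan (262,258) and the right pan (367,258).

- **Tongs candidates:** yellow at scene (425,205), small grey ones on the table at side (280,320), and the large steel ones on the open pan at scene (315,265). The large steel pair fits.
- **Lid candidates:** scene (478,272), next to the shaker at (455,237), and the notched one at (168,278), next to the jam jar. The first has no notch and fits.

I'll confirm both in a crop.

```bash
cat > h.py <<'E'
import numpy as np,cv2
from rig import r
def ray(n,uv,z,cal=None):
    c=cal or r.calibration(n);M=c["world_from_camera"];d=M[:3,:3]@np.linalg.inv(c["mtx"])@[uv[0],uv[1],1.]
    o=M[:3,3];return o+d*(z-o[2])/d[2]
def proj(n,P,cal=None):
    c=cal or r.calibration(n);M=np.linalg.inv(c["world_from_camera"]);p=M[:3,:3]@np.array(P,float)+M[:3,3];q=c["mtx"]@p;return q[:2]/q[2]
E
python3 - <<'E'
from h import *
for t,n,uv,z in[("lidA","scene",(478,272),20),("notch","scene",(168,278),20),("tongs","scene",(315,265),110),("lidL","scene",(262,258),115),("lidR","scene",(367,258),115),
 ("lipL","scene",(226,316),100),("lipR","scene",(406,316),100),("lidA_s","side",(333,194),20),("tongs_s","side",(353,242),110),("sauce","scene",(177,368),0),("mug","scene",(490,350),0),("shk","scene",(455,246),0)]:
    print(t,np.round(ray(n,uv,z)))
print(np.round(r.calibration("wrist")["world_from_camera"],3).tolist(),r.calibration("wrist")["mtx"].tolist())
a=cv2.imread("pics/scene0.png");b=cv2.imread("pics/side0.png")
A=cv2.resize(a[200:350,150:550],(800,300),interpolation=3);B=cv2.resize(b[170:350,230:470],(400,300),interpolation=3)
C=cv2.resize(b[170:260,300:420],(400,300),interpolation=3)
cv2.imwrite("pics/crop1.png",np.vstack([A,np.hstack([B,C])]))
E
```

```text
lidA [509. 359.  20.]
notch [ 478. -363.   20.]
tongs [570. -22. 110.]
lidL [ 544. -135.  115.]
lidR [561.  89. 115.]
lipL [ 704. -199.  100.]
lipR [728. 143. 100.]
lidA_s [498. 351.  20.]
tongs_s [522. -20. 110.]
sauce [ 738. -304.    0.]
mug [733. 320.   0.]
shk [376. 342.   0.]
[[0.304, 0.912, 0.276, 118.145], [0.953, -0.29, -0.089, 618.107], [-0.001, 0.29, -0.957, 373.731], [0.0, 0.0, 0.0, 1.0]] [[387.25846962996076, 0.0, 321.12082658175666], [0.0, 387.25846962996076, 239.42501267557975], [0.0, 0.0, 1.0]]
```

View pics/crop1.png

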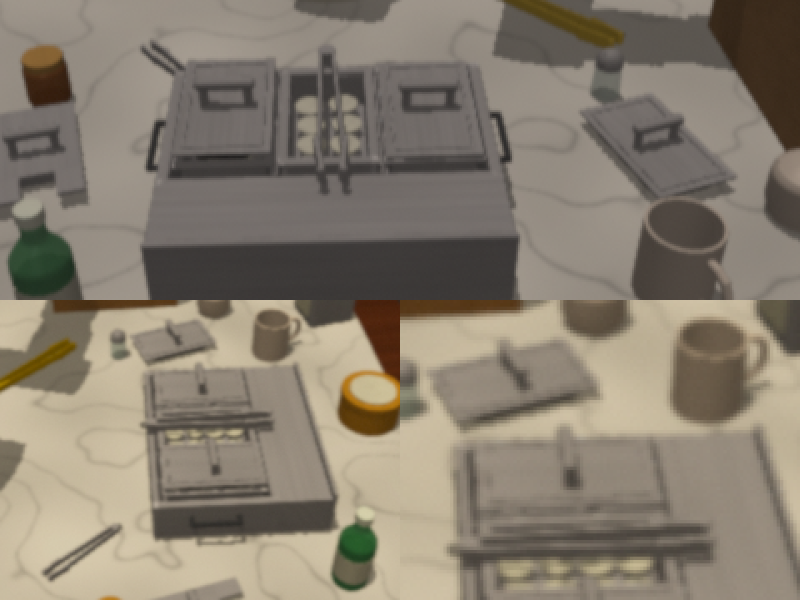

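The crop confirms the targets: large steel tongs on the middle (open) pan, and a loose un-notched lid beside the shaker. I'm moving the wrist camera over the rail.

Request:
jog_arm([
  {"gripper": -1, "translation": [0.185, -0.307, 0.03], "dr": [0, 0, 0.0076]},
  {"gripper": -1, "translation": [0.185, -0.307, 0.03], "dr": [0, 0, 0.0076]},
  {"gripper": -1, "translation": [0.185, -0.307, 0.03], "dr": [0, 0, 0.0076]},
  {"gripper": -1, "translation": [0.185, -0.307, 0.03], "dr": [0, 0, 0.0076]},
  {"gripper": -1, "translation": [0.185, -0.307, 0.03], "dr": [0, 0, 0.0076]},
  {"gripper": -1, "translation": [0.185, -0.307, 0.03], "dr": [0, 0, 0.0076]},
  {"gripper": -1, "translation": [0.185, -0.307, 0.03], "dr": [0, 0, 0.0076]},
  {"gripper": -1, "translation": [0.185, -0.307, 0.03], "dr": [0, 0, 0.0076]},
  {"gripper": -1, "translation": [0.185, -0.307, 0.03], "dr": [0, 0, 0.0076]},
  {"gripper": -1, "translation": [0.185, -0.307, 0.03], "dr": [0, 0, 0.0076]},
])

```text
clock: 0.93
eef_pos: [375.3, 286.7, 286.3]
tcp_rot: [-3.141, 0.0, 1.382]
contact_force: [1.6, 0.5, -0.2]
opening: 0.998
```

Request:
jog_arm([
  {"gripper": -1, "translation": [0.185, -0.307, 0.03], "dr": [0, 0, 0.0076]},
  {"gripper": -1, "translation": [0.185, -0.307, 0.03], "dr": [0, 0, 0.0076]},
  {"gripper": -1, "translation": [0.185, -0.307, 0.03], "dr": [0, 0, 0.0076]},
  {"gripper": -1, "translation": [0.185, -0.307, 0.03], "dr": [0, 0, 0.0076]},
  {"gripper": -1, "translation": [0.185, -0.307, 0.03], "dr": [0, 0, 0.0076]},
  {"gripper": -1, "translation": [0.185, -0.307, 0.03], "dr": [0, 0, 0.0076]},
  {"gripper": -1, "translation": [0.185, -0.307, 0.03], "dr": [0, 0, 0.0076]},
  {"gripper": -1, "translation": [0.185, -0.307, 0.03], "dr": [0, 0, 0.0076]},
  {"gripper": -1, "translation": [0.185, -0.307, 0.03], "dr": [0, 0, 0.0076]},
  {"gripper": -1, "translation": [0.185, -0.307, 0.03], "dr": [0, 0, 0.0076]},
  {"gripper": -1, "translation": [0, 0, 0], "dr": [0, 0, 0]},
  {"gripper": -1, "translation": [0, 0, 0], "dr": [0, 0, 0]},
])

```text
clock: 1.93
eef_pos: [560.3, -20.1, 315.8]
tcp_rot: [-3.141, 0.0, 1.498]
contact_force: [0.7, 0.7, -0.6]
opening: 0.998
```

```bash
cat >> h.py <<'E'
import pickle
def shot(name,cam="wrist"):
    c=r.calibration(cam);im=r.grab_frame(cam);cv2.imwrite(f"pics/{name}.png",im);pickle.dump(c,open(f"pics/{name}.pkl","wb"))
    s=r.sense();print(s["clock"],np.round(s["eef_pos"],1),np.round(s["tcp_rot"],3),np.round(s["qpos"],2));return c,im
def ld(name): return pickle.load(open(f"pics/{name}.pkl","rb")),cv2.imread(f"pics/{name}.png")
E
python3 -c "
from h import *
shot('w1')"
```

```text
1.9833 [559.7 -19.  315.7] [-3.14  -0.     1.499] [-0.04  0.2   1.71  0.    1.24 -1.54]
```

View pics/w1.png

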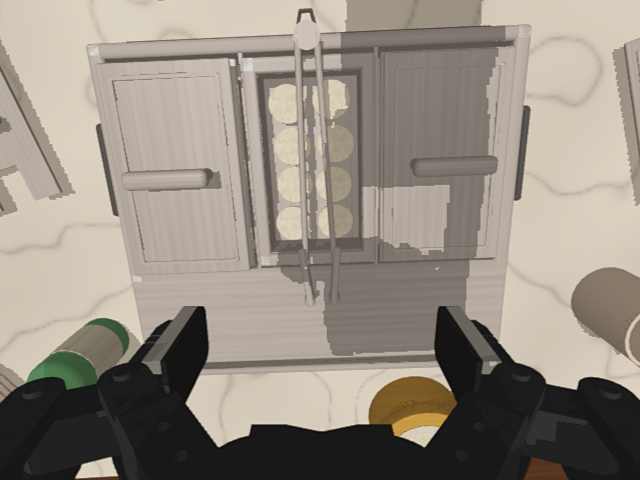

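The wrist view shows the tongs with their pivot at (306,12) and jaws at (322,300). The lids are at left (175,165) and right (450,160), and the lip runs along row ~368. I'll compute positions from these.

```bash
python3 - <<'E'
from h import *
c,im=ld('w1')
for t,uv,z in[("piv",(306,12),110),("jaw",(322,300),110),("mid",(318,150),110),("railFL",(90,47),100),("railFR",(528,26),100),("lipL",(138,371),100),("lipR",(500,367),100),
("m1",(257,73),100),("m2",(360,68),100),("m3",(361,249),100),("m4",(272,252),100),("hL0",(122,180),130),("hL1",(212,177),130),("hR0",(411,166),130),("hR1",(497,165),130)]:
    print(t,np.round(ray('',uv,z,c),1))
E
```

```text
piv [406.3 -19.6 110. ]
jaw [640.9 -24.6 110. ]
mid [506.7 -18.2 110. ]
railFL [ 415.8 -190.5  100. ]
railFR [425.8 150.5 100. ]
lipL [ 710.2 -214.7  100. ]
lipR [731.9 147.4 100. ]
m1 [444.  -62.3 100. ]
m2 [446.3  19.7 100. ]
m3 [597.7  14.  100. ]
m4 [594.7 -66.8 100. ]
hL0 [ 517.1 -172.8  130. ]
hL1 [ 519.9 -102.1  130. ]
hR0 [522.7  53.1 130. ]
hR1 [526.8 119.6 130. ]
```

Request:
jog_arm([
  {"gripper": -0.2, "translation": [-0.12, -0.01, -0.05], "dr": [0, 0, 0.01]},
  {"gripper": -0.2, "translation": [-0.12, -0.01, -0.2], "dr": [0, 0, 0.01]},
  {"gripper": -0.2, "translation": [-0.12, -0.01, -0.3], "dr": [0, 0, 0.006]},
  {"gripper": -0.2, "translation": [0, 0, -0.3], "dr": [0, 0, 0]},
  {"gripper": -0.2, "translation": [0, 0, -0.3], "dr": [0, 0, 0]},
  {"gripper": -0.2, "translation": [0, 0, -0.3], "dr": [0, 0, 0]},
  {"gripper": -0.2, "translation": [0, 0, -0.2], "dr": [0, 0, 0]},
  {"gripper": -0.2, "translation": [0, 0, -0.1], "dr": [0, 0, 0]},
  {"gripper": -0.2, "translation": [0, 0, -0.1], "dr": [0, 0, 0]},
  {"gripper": -0.2, "translation": [0, 0, 0], "dr": [0, 0, 0]},
], squeeze=30)

```text
clock: 2.82
eef_pos: [523.1, -20.8, 130.2]
tcp_rot: [-3.14, -0.0, 1.542]
contact_force: [-0.4, 0.7, 0.3]
opening: 0.601
```

```bash
python3 -c "
from h import *
shot('w2')"
```

```text
2.8667 [523.7 -21.  131.2] [-3.141 -0.     1.542] [-0.04  0.36  1.95  0.    0.83 -1.59]
```

View pics/w2.png

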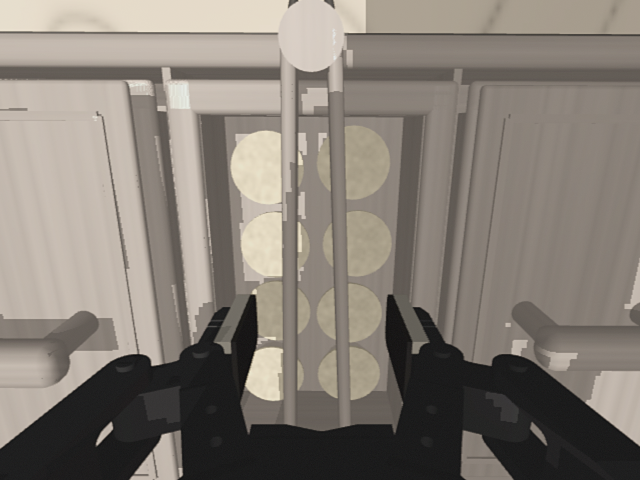

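The fingers straddle the tong arms (columns 290 and 340) and are centred. Closing and lifting slightly.

Request:
jog_arm([
  {"gripper": 1, "translation": [0, 0, 0], "dr": [0, 0, 0]},
  {"gripper": 1, "translation": [0, 0, 0], "dr": [0, 0, 0]},
  {"gripper": 1, "translation": [0, 0, 0], "dr": [0, 0, 0]},
  {"gripper": 1, "translation": [0, 0, 0], "dr": [0, 0, 0]},
  {"gripper": 1, "translation": [0, 0, 0], "dr": [0, 0, 0]},
  {"gripper": 1, "translation": [0, 0, 0], "dr": [0, 0, 0]},
], squeeze=50)

```text
clock: 3.37
eef_pos: [524.9, -21.6, 132.8]
tcp_rot: [3.139, 0.0, 1.542]
contact_force: [-1.6, 0.0, 5.2]
opening: 0.282
```

Request:
jog_arm([
  {"gripper": 1, "translation": [0, 0, 0.1], "dr": [0, 0, 0]},
  {"gripper": 1, "translation": [0, 0, 0.3], "dr": [0, 0, 0]},
  {"gripper": 1, "translation": [0, 0, 0.4], "dr": [0, 0, 0]},
  {"gripper": 1, "translation": [0.113, -0.005, 0], "dr": [0, 0, -0.0772]},
  {"gripper": 1, "translation": [0.113, -0.005, 0], "dr": [0, 0, -0.0772]},
  {"gripper": 1, "translation": [0.113, -0.005, 0], "dr": [0, 0, -0.0772]},
  {"gripper": 1, "translation": [0.113, -0.005, 0], "dr": [0, 0, -0.0772]},
  {"gripper": 1, "translation": [0.113, -0.005, 0], "dr": [0, 0, -0.0772]},
  {"gripper": 1, "translation": [0.113, -0.005, 0], "dr": [0, 0, -0.0772]},
  {"gripper": 1, "translation": [0.113, -0.005, 0], "dr": [0, 0, -0.0772]},
  {"gripper": 1, "translation": [0.113, -0.005, 0], "dr": [0, 0, -0.0772]},
])

```text
clock: 4.28
eef_pos: [614.9, -25.6, 212.5]
tcp_rot: [3.141, -0.001, 0.565]
contact_force: [-1.5, -1.0, -1.3]
opening: 0.278
```

Request:
jog_arm([
  {"gripper": 1, "translation": [0.113, -0.005, 0], "dr": [0, 0, -0.0772]},
  {"gripper": 1, "translation": [0.113, -0.005, 0], "dr": [0, 0, -0.0772]},
  {"gripper": 1, "translation": [0.113, -0.005, 0], "dr": [0, 0, -0.0772]},
  {"gripper": 1, "translation": [0.113, -0.005, 0], "dr": [0, 0, -0.0772]},
  {"gripper": 1, "translation": [0.113, -0.005, 0], "dr": [0, 0, -0.0772]},
  {"gripper": 1, "translation": [0, 0, 0], "dr": [0, 0, 0]},
  {"gripper": 1, "translation": [0, 0, 0], "dr": [0, 0, 0]},
  {"gripper": 1, "translation": [0, 0, 0], "dr": [0, 0, 0]},
])

```text
clock: 4.95
eef_pos: [670.2, -28.0, 211.7]
tcp_rot: [-3.142, 0.0, -0.031]
contact_force: [-0.9, 0.7, -0.5]
opening: 0.281
```

```bash
python3 - <<'E'
from h import *
shot('w3');c,im=shot('s3','scene')
# lip edges in scene at rail left/right ends, for both views
b=np.hstack([cv2.imread('pics/w3.png')[:, :], cv2.resize(im[180:340,210:420],(630,480))])
cv2.imwrite('pics/c3.png',cv2.resize(b,(800,302),interpolation=cv2.INTER_AREA))
E
```

```text
5.0 [670.1 -28.1 211.6] [-3.142  0.    -0.032] [-0.04  0.46  1.57  0.    1.11 -0.01]
5.05 [670.1 -28.  211.6] [-3.142  0.    -0.032] [-0.04  0.46  1.57  0.    1.11 -0.01]
```

View pics/c3.png

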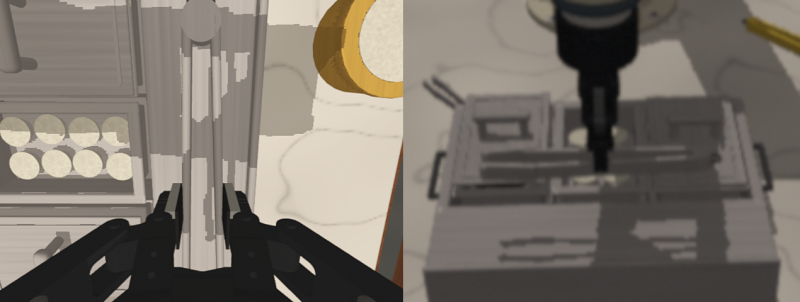

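The tongs are held level along the rail (wrist view column ~205). The ledge spans columns ~148 to 250 in the crop. I'll check the ledge centre with rays.

```bash
python3 - <<'E'
from h import *
c,im=ld('w3')
print(im.shape)
for t,uv,z in[("pan side",(148/.63,150/.63),90),("lip in",(248/.63,150/.63),90),("lip out",(255/.63,150/.63),100),("mouth far",(132/.63,150/.63),100)]: print(t,np.round(ray('',uv,z,c),1))
g=cv2.cvtColor(im,6)[225:250].mean(0);d=np.diff(g);print([(i,int(d[i])) for i in range(190,440) if abs(d[i])>8])
E
```

```text
(480, 640, 3)
pan side [613.2 -23.6  90. ]
lip in [715.7 -26.8  90. ]
lip out [720.7 -23.9 100. ]
mouth far [599.9 -20.2 100. ]
[(205, -21), (206, -15), (224, -10), (225, -8), (232, 12), (233, 16), (236, -8), (238, 10), (288, 14), (289, 18), (295, -9), (300, -18), (301, -22), (303, 23), (304, 10), (336, -8), (337, -24), (339, 14), (340, 9), (352, 10), (353, 10), (392, -10), (393, -19), (397, 11), (398, 11), (408, 23), (409, 47), (410, 24)]
```

Request:
jog_arm([
  {"gripper": 1, "translation": [-0.02, 0, -0.2], "dr": [0, 0, 0]},
  {"gripper": 1, "translation": [-0.02, 0, -0.3], "dr": [0, 0, 0]},
  {"gripper": 1, "translation": [0, 0, -0.2], "dr": [0, 0, 0]},
  {"gripper": 1, "translation": [0, 0, -0.1], "dr": [0, 0, 0]},
  {"gripper": 1, "translation": [0, 0, -0.03], "dr": [0, 0, 0]},
  {"gripper": 1, "translation": [0, 0, -0.02], "dr": [0, 0, 0]},
  {"gripper": 1, "translation": [0, 0, 0], "dr": [0, 0, 0]},
])

```text
clock: 5.63
eef_pos: [667.4, -28.1, 127.2]
tcp_rot: [3.142, -0.001, -0.034]
contact_force: [-1.0, -0.5, -1.6]
opening: 0.28
```

Request:
jog_arm([
  {"gripper": 1, "translation": [0, 0, -0.02], "dr": [0, 0, 0]},
  {"gripper": 1, "translation": [0, 0, -0.015], "dr": [0, 0, 0]},
  {"gripper": 1, "translation": [0, 0, 0], "dr": [0, 0, 0]},
])

```text
clock: 5.88
eef_pos: [667.2, -28.1, 123.3]
tcp_rot: [3.142, -0.001, -0.035]
contact_force: [-0.1, 0.0, -1.8]
opening: 0.283
```

Request:
jog_arm([
  {"gripper": 1, "translation": [0, 0, -0.01], "dr": [0, 0, 0]},
  {"gripper": 1, "translation": [0, 0, -0.01], "dr": [0, 0, 0]},
  {"gripper": 1, "translation": [0, 0, 0], "dr": [0, 0, 0]},
])

```text
clock: 6.13
eef_pos: [667.2, -28.1, 122.9]
tcp_rot: [3.142, -0.001, -0.035]
contact_force: [-5.7, 0.2, 11.9]
opening: 0.28
```

The tongs have touched the ledge. Releasing and rising.

Request:
jog_arm([
  {"gripper": -0.25, "translation": [0, 0, 0], "dr": [0, 0, 0]},
  {"gripper": -0.25, "translation": [0, 0, 0], "dr": [0, 0, 0]},
  {"gripper": -0.25, "translation": [0, 0, 0], "dr": [0, 0, 0]},
  {"gripper": -0.25, "translation": [0, 0, 0.1], "dr": [0, 0, 0]},
  {"gripper": -0.25, "translation": [0, 0, 0.3], "dr": [0, 0, 0]},
  {"gripper": -1, "translation": [0, 0, 0.4], "dr": [0, 0, 0]},
  {"gripper": -1, "translation": [0, 0, 0.4], "dr": [0, 0, 0]},
  {"gripper": -1, "translation": [0, 0, 0.3], "dr": [0, 0, 0]},
])

```text
clock: 6.8
eef_pos: [667.5, -28.1, 274.9]
tcp_rot: [3.142, -0.003, -0.035]
contact_force: [0.9, 0.7, 0.4]
opening: 0.994
```

```bash
python3 - <<'E'
from h import *
p=[ray('scene',u,20)[:2] for u in[(440,255),(477.5,247.5),(517.5,289),(481,300)]];print(np.round(p));print(np.mean(p,0))
x=(p[3]+p[2]-p[0]-p[1])/2;print(x,np.arctan2(x[1],x[0]))
E
```

```text
[[438. 286.]
 [414. 386.]
 [575. 428.]
 [606. 337.]]
[508.06576868 359.30590309]
[164.69705832  46.40444195] 0.27463662176659154
```

Request:
jog_arm([
  {"gripper": -1, "translation": [-0.148, 0.347, -0.025], "dr": [0, 0, 0.0194]},
  {"gripper": -1, "translation": [-0.148, 0.347, -0.025], "dr": [0, 0, 0.0194]},
  {"gripper": -1, "translation": [-0.148, 0.347, -0.025], "dr": [0, 0, 0.0194]},
  {"gripper": -1, "translation": [-0.148, 0.347, -0.025], "dr": [0, 0, 0.0194]},
  {"gripper": -1, "translation": [-0.148, 0.347, -0.025], "dr": [0, 0, 0.0194]},
  {"gripper": -1, "translation": [-0.148, 0.347, -0.025], "dr": [0, 0, 0.0194]},
  {"gripper": -1, "translation": [-0.148, 0.347, -0.025], "dr": [0, 0, 0.0194]},
  {"gripper": -1, "translation": [-0.148, 0.347, -0.025], "dr": [0, 0, 0.0194]},
  {"gripper": -1, "translation": [-0.148, 0.347, -0.025], "dr": [0, 0, 0.0194]},
  {"gripper": -1, "translation": [-0.148, 0.347, -0.025], "dr": [0, 0, 0.0194]},
  {"gripper": -1, "translation": [0, 0, 0], "dr": [0, 0, 0]},
  {"gripper": -1, "translation": [0, 0, 0], "dr": [0, 0, 0]},
])

```text
clock: 7.8
eef_pos: [518.0, 320.6, 246.2]
tcp_rot: [3.142, -0.0, 0.273]
contact_force: [-0.3, -0.0, 0.0]
opening: 1.005
```

```bash
python3 -c "
from h import *
shot('w4')"
```

```text
7.85 [518.6 319.4 246.2] [ 3.141 -0.     0.271] [ 0.55  0.34  1.68 -0.    1.12  0.28]
```

View pics/w4.png

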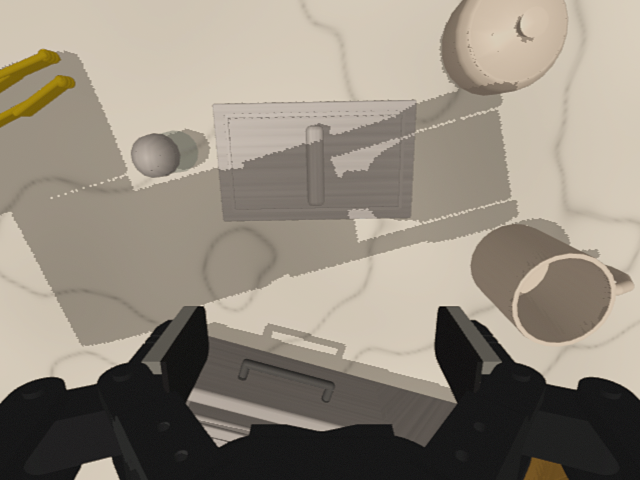

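Lid_a's flange corners are at (212,104), (416,100), (412,219) and (223,221). Its handle is at (315,165), and the shaker at (158,155) stands off its end.

```bash
python3 - <<'E'
from h import *
c,im=ld('w4')
p=np.array([ray('',u,20,c)[:2] for u in[(212,104),(416,100),(412,219),(223,221)]]);print(np.round(p,1),p.mean(0))
x=p[1]+p[2]-p[0]-p[3];y=p[0]+p[1]-p[2]-p[3];print(np.linalg.norm(x)/2,np.linalg.norm(y)/2,np.arctan2(x[1],x[0]),np.arctan2(-y[0],y[1]))
a,b=ray('',(316,127),52,c),ray('',(315,205),52,c);print((a+b)/2,np.linalg.norm(a-b),np.arctan2(-(a-b)[0],(a-b)[1]))
# pan mouth refined from w1
E
```

```text
[[404.6 381.8]
 [568.5 431. ]
 [599.7 333.3]
 [433.7 284.9]] [501.65102595 357.74835108]
172.0206983171425 101.871946761108 0.28804088068110867 0.30018167229595083
[501.70210721 358.16248533  52.        ] 61.45356652936763 0.2563576631504207
```

Request:
jog_arm([
  {"gripper": -0.3, "translation": [-0.085, 0.194, -0.1], "dr": [0, 0, 0.008]},
  {"gripper": -0.3, "translation": [-0.085, 0.194, -0.3], "dr": [0, 0, 0]},
  {"gripper": -0.3, "translation": [0, 0, -0.35], "dr": [0, 0, 0]},
  {"gripper": -0.3, "translation": [0, 0, -0.35], "dr": [0, 0, 0]},
  {"gripper": -0.3, "translation": [0, 0, -0.35], "dr": [0, 0, 0]},
  {"gripper": -0.3, "translation": [0, 0, -0.25], "dr": [0, 0, 0]},
  {"gripper": -0.3, "translation": [0, 0, -0.15], "dr": [0, 0, 0]},
  {"gripper": -0.3, "translation": [0, 0, -0.07], "dr": [0, 0, 0]},
  {"gripper": -0.3, "translation": [0, 0, 0], "dr": [0, 0, 0]},
  {"gripper": -0.3, "translation": [0, 0, 0], "dr": [0, 0, 0]},
])

```text
clock: 8.68
eef_pos: [502.8, 357.2, 54.5]
tcp_rot: [-3.142, -0.001, 0.281]
contact_force: [0.3, -0.3, -0.1]
opening: 0.651
```

Request:
jog_arm([
  {"gripper": 1, "translation": [0, 0, 0], "dr": [0, 0, 0]},
  {"gripper": 1, "translation": [0, 0, 0], "dr": [0, 0, 0]},
  {"gripper": 1, "translation": [0, 0, 0], "dr": [0, 0, 0]},
  {"gripper": 1, "translation": [0, 0, 0], "dr": [0, 0, 0]},
  {"gripper": 1, "translation": [0, 0, 0], "dr": [0, 0, 0]},
  {"gripper": 1, "translation": [0, 0, 0], "dr": [0, 0, 0]},
  {"gripper": 1, "translation": [0, 0, 0], "dr": [0, 0, 0]},
], squeeze=80)

```text
clock: 9.27
eef_pos: [502.4, 358.1, 55.2]
tcp_rot: [-3.141, -0.002, 0.283]
contact_force: [-0.9, -1.8, 7.5]
opening: 0.142
```

Request:
jog_arm([
  {"gripper": 1, "translation": [0, 0, 0.1], "dr": [0, 0, 0]},
  {"gripper": 1, "translation": [0, 0, 0.3], "dr": [0, 0, 0]},
  {"gripper": 1, "translation": [0, 0, 0.4], "dr": [0, 0, 0]},
  {"gripper": 1, "translation": [0, 0, 0.4], "dr": [0, 0, 0]},
  {"gripper": 1, "translation": [0, 0, 0.4], "dr": [0, 0, 0]},
  {"gripper": 1, "translation": [0, 0, 0.4], "dr": [0, 0, 0]},
])

```text
clock: 9.77
eef_pos: [501.1, 357.4, 256.2]
tcp_rot: [3.142, 0.0, 0.283]
contact_force: [0.9, 0.0, -3.2]
opening: 0.146
```

Request:
jog_arm([
  {"gripper": 1, "translation": [0.0155, -0.368, 0], "dr": [0, 0, -0.0169]},
  {"gripper": 1, "translation": [0.0155, -0.368, 0], "dr": [0, 0, -0.0169]},
  {"gripper": 1, "translation": [0.0155, -0.368, 0], "dr": [0, 0, -0.0169]},
  {"gripper": 1, "translation": [0.0155, -0.368, 0], "dr": [0, 0, -0.0169]},
  {"gripper": 1, "translation": [0.0155, -0.368, 0], "dr": [0, 0, -0.0169]},
  {"gripper": 1, "translation": [0.0155, -0.368, 0], "dr": [0, 0, -0.0169]},
  {"gripper": 1, "translation": [0.0155, -0.368, 0], "dr": [0, 0, -0.0169]},
  {"gripper": 1, "translation": [0.0155, -0.368, 0], "dr": [0, 0, -0.0169]},
  {"gripper": 1, "translation": [0.0155, -0.368, 0], "dr": [0, 0, -0.0169]},
  {"gripper": 1, "translation": [0.0155, -0.368, 0], "dr": [0, 0, -0.0169]},
  {"gripper": 1, "translation": [0.0155, -0.368, 0], "dr": [0, 0, -0.0169]},
  {"gripper": 1, "translation": [0.0155, -0.368, 0], "dr": [0, 0, -0.0169]},
])

```text
clock: 10.77
eef_pos: [519.8, -85.5, 254.4]
tcp_rot: [-3.142, -0.0, -0.037]
contact_force: [1.2, -0.6, -2.5]
opening: 0.139
```

Request:
jog_arm([
  {"gripper": 1, "translation": [0, 0, 0], "dr": [0, 0, 0]},
  {"gripper": 1, "translation": [0, 0, 0], "dr": [0, 0, 0]},
  {"gripper": 1, "translation": [0, 0, 0], "dr": [0, 0, 0]},
])

```text
clock: 11.02
eef_pos: [520.0, -83.8, 254.0]
tcp_rot: [-3.141, 0.0, -0.037]
contact_force: [0.9, 0.9, -2.7]
opening: 0.144
```

```bash
python3 -c "
from h import *
c,im=shot('w5')
cv2.imwrite('pics/w5v.png',cv2.resize(im,(800,600),interpolation=3))"
```

```text
11.0667 [520.1 -83.2 254. ] [-3.141  0.    -0.036] [-0.16  0.2   1.84  0.    1.09 -0.13]
```

View pics/w5v.png

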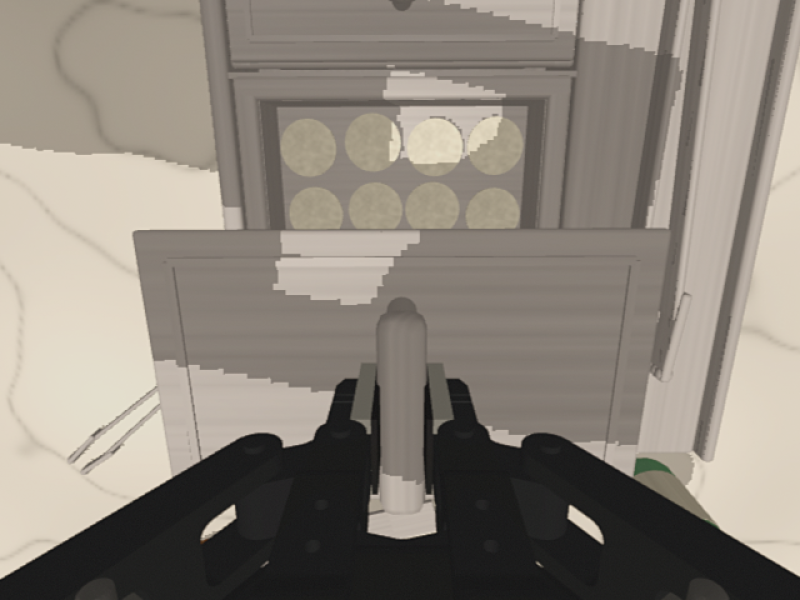

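The open pan is visible: mouth left edge at ~(262,165), right at ~(545,165), far edge at row ~99 and flange edge at row ~75 (1.25x scale). The held lid's far edge lies along row 230, from (134) to (669). I'll compute the pan and lid in the same view.

```bash
python3 - <<'E'
from h import *
c,im=ld('w5');g=cv2.cvtColor(im,6).astype(float);s=.8
def sub(d,lo,hi):
    k=[(i,round(d[i],1)) for i in range(lo,hi) if abs(d[i])>5];return k
for r0 in(95,160):
    d=np.diff(g[r0-3:r0+4].mean(0));print(r0,'L',sub(d,178,222),'R',sub(d,425,470))
for c0 in(220,430,450):
    d=np.diff(g[:,c0-3:c0+4].mean(1));print(c0,sub(d,45,95))
R=lambda u,v,z:ray('',(u*s,v*s),z,c)
for t,u,v,z in[("mL1",258,110,100),("mL2",268,225,100),("mR1",549,110,100),("mR2",540,225,100),("mTL",258,99,100),("mTR",549,98,100),("fTL",233,76,100),("fTR",575,75,100),
 ("lidL",134,231,219),("lidR",669,230,219)]: print(t,np.round(R(u,v,z),1))
E
```

```text
95 L [(184, np.float64(-9.7)), (185, np.float64(-12.3)), (186, np.float64(-7.3)), (188, np.float64(12.1)), (189, np.float64(19.0)), (190, np.float64(5.6)), (203, np.float64(-6.1)), (204, np.float64(-7.1)), (205, np.float64(-8.4)), (208, np.float64(-17.4)), (220, np.float64(5.7)), (221, np.float64(20.3))] R [(433, np.float64(8.0)), (434, np.float64(12.4)), (437, np.float64(11.4)), (438, np.float64(9.3)), (439, np.float64(6.1)), (452, np.float64(-5.6)), (453, np.float64(-16.1)), (454, np.float64(-22.0)), (456, np.float64(8.9)), (457, np.float64(12.3)), (458, np.float64(8.1))]
160 L [(178, np.float64(5.6)), (179, np.float64(5.7)), (190, np.float64(-7.6)), (191, np.float64(-12.9)), (192, np.float64(-10.4)), (194, np.float64(10.3)), (195, np.float64(18.9)), (196, np.float64(6.9)), (209, np.float64(-6.4)), (210, np.float64(-6.3)), (211, np.float64(-6.3)), (214, np.float64(-11.3))] R [(429, np.float64(12.0)), (432, np.float64(10.3)), (433, np.float64(8.7)), (447, np.float64(-14.6)), (448, np.float64(-24.3)), (450, np.float64(7.9)), (451, np.float64(13.3)), (452, np.float64(8.6))]
220 [(46, 
[... 609 characters left out ...]
 np.float64(-8.3)), (62, np.float64(5.3)), (75, np.float64(-8.6)), (76, np.float64(-9.1)), (77, np.float64(-13.6)), (79, np.float64(-7.1))]
450 [(45, np.float64(-6.7)), (46, np.float64(-9.1)), (47, np.float64(-14.6)), (48, np.float64(37.3)), (50, np.float64(-8.6)), (51, np.float64(-8.0)), (52, np.float64(-14.6)), (53, np.float64(-14.6)), (55, np.float64(17.3)), (56, np.float64(32.1)), (59, np.float64(-14.4)), (60, np.float64(5.7)), (62, np.float64(5.1))]
mL1 [446.9  14.9 100. ]
mL2 [445.1 -45.3 100. ]
mR1 [599.7   9.4 100. ]
mR2 [597.7 -50.9 100. ]
mTL [447.5  20.3 100. ]
mTR [599.4  15.2 100. ]
fTL [436.   31.7 100. ]
fTR [612.2  25.8 100. ]
lidL [435.7 -30.1 219. ]
lidR [605.1 -36.1 219. ]
```

Request:
jog_arm([
  {"gripper": 1, "translation": [0.01, 0.2, 0], "dr": [0, 0, 0.002]},
  {"gripper": 1, "translation": [0.01, 0.3, 0], "dr": [0, 0, 0]},
  {"gripper": 1, "translation": [0.01, 0.095, -0.1], "dr": [0, 0, 0]},
  {"gripper": 1, "translation": [0, 0, -0.3], "dr": [0, 0, 0]},
  {"gripper": 1, "translation": [0, 0, -0.3], "dr": [0, 0, 0]},
  {"gripper": 1, "translation": [0, 0, -0.15], "dr": [0, 0, 0]},
  {"gripper": 1, "translation": [0, 0, -0.07], "dr": [0, 0, 0]},
  {"gripper": 1, "translation": [0, 0, 0], "dr": [0, 0, 0]},
  {"gripper": 1, "translation": [0, 0, 0], "dr": [0, 0, 0]},
  {"gripper": 1, "translation": [0, 0, 0], "dr": [0, 0, 0]},
])

```text
clock: 11.9
eef_pos: [524.3, -24.1, 163.0]
tcp_rot: [3.142, -0.002, -0.032]
contact_force: [-0.2, 0.5, -3.3]
opening: 0.147
```

Request:
jog_arm([
  {"gripper": 1, "translation": [-0.01, 0.003, -0.04], "dr": [0, 0, 0]},
  {"gripper": 1, "translation": [0, 0, -0.04], "dr": [0, 0, 0]},
  {"gripper": 1, "translation": [0, 0, -0.03], "dr": [0, 0, 0]},
  {"gripper": 1, "translation": [0, 0, 0], "dr": [0, 0, 0]},
  {"gripper": 1, "translation": [0, 0, 0], "dr": [0, 0, 0]},
])

```text
clock: 12.32
eef_pos: [522.5, -24.2, 150.8]
tcp_rot: [3.142, -0.0, -0.033]
contact_force: [-0.3, -1.2, -3.3]
opening: 0.143
```

Request:
jog_arm([
  {"gripper": 1, "translation": [0, 0, -0.01], "dr": [0, 0, 0]},
  {"gripper": 1, "translation": [0, 0, -0.01], "dr": [0, 0, 0]},
  {"gripper": 1, "translation": [0, 0, 0], "dr": [0, 0, 0]},
])

```text
clock: 12.57
eef_pos: [522.7, -24.1, 150.0]
tcp_rot: [3.142, -0.001, -0.033]
contact_force: [-5.0, 0.1, 13.0]
opening: 0.142
```

Request:
jog_arm([
  {"gripper": 1, "translation": [0, 0, -0.01], "dr": [0, 0, 0]},
  {"gripper": 1, "translation": [0, 0, -0.01], "dr": [0, 0, 0]},
  {"gripper": 1, "translation": [0, 0, 0], "dr": [0, 0, 0]},
])

```text
clock: 12.82
eef_pos: [523.3, -24.1, 148.4]
tcp_rot: [3.142, -0.002, -0.033]
contact_force: [-3.6, -0.5, 14.9]
opening: 0.145
```

The lid is on its seal and going in level. I'll keep pressing while it is held.

Request:
jog_arm([
  {"gripper": 1, "translation": [0, 0, -0.01], "dr": [0, 0, 0]},
  {"gripper": 1, "translation": [0, 0, -0.01], "dr": [0, 0, 0]},
  {"gripper": 1, "translation": [0, 0, -0.01], "dr": [0, 0, 0]},
  {"gripper": 1, "translation": [0, 0, -0.01], "dr": [0, 0, 0]},
  {"gripper": 1, "translation": [0, 0, -0.01], "dr": [0, 0, 0]},
  {"gripper": 1, "translation": [0, 0, 0], "dr": [0, 0, 0]},
])

```text
clock: 13.32
eef_pos: [523.3, -24.1, 142.7]
tcp_rot: [-3.142, -0.002, -0.033]
contact_force: [-0.9, 0.2, 5.6]
opening: 0.144
```

Request:
jog_arm([
  {"gripper": 1, "translation": [0, 0, -0.01], "dr": [0, 0, 0]},
  {"gripper": 1, "translation": [0, 0, -0.01], "dr": [0, 0, 0]},
  {"gripper": 1, "translation": [0, 0, -0.01], "dr": [0, 0, 0]},
  {"gripper": 1, "translation": [0, 0, 0], "dr": [0, 0, 0]},
])

```text
clock: 13.65
eef_pos: [523.2, -24.1, 139.7]
tcp_rot: [-3.142, -0.002, -0.033]
contact_force: [0.4, -0.6, 5.4]
opening: 0.141
```

Request:
jog_arm([
  {"gripper": 1, "translation": [0, 0, -0.01], "dr": [0, 0, 0]},
  {"gripper": 1, "translation": [0, 0, -0.01], "dr": [0, 0, 0]},
  {"gripper": 1, "translation": [0, 0, 0], "dr": [0, 0, 0]},
])

```text
clock: 13.9
eef_pos: [523.3, -24.2, 139.1]
tcp_rot: [3.142, -0.002, -0.033]
contact_force: [-6.4, -0.5, 23.1]
opening: 0.147
```

Lid_a stopped dead at TCP z 139. Releasing it and going to the left-hand lid.

Request:
jog_arm([
  {"gripper": -0.3, "translation": [0, 0, 0.01], "dr": [0, 0, 0]},
  {"gripper": -0.3, "translation": [0, 0, 0.01], "dr": [0, 0, 0]},
  {"gripper": -0.3, "translation": [0, 0, 0], "dr": [0, 0, 0]},
  {"gripper": -0.3, "translation": [0, 0, 0], "dr": [0, 0, 0]},
  {"gripper": -0.3, "translation": [0, 0, 0.15], "dr": [0, 0, 0]},
  {"gripper": -0.3, "translation": [0, 0, 0.35], "dr": [0, 0, 0]},
  {"gripper": -0.3, "translation": [-0.01, -0.3, 0], "dr": [0, 0, 0]},
  {"gripper": -0.3, "translation": [-0.01, -0.4, 0], "dr": [0, 0, 0]},
  {"gripper": -0.3, "translation": [-0.02, -0.4, 0], "dr": [0, 0, 0]},
  {"gripper": -0.3, "translation": [0, 0, -0.1], "dr": [0, 0, 0]},
  {"gripper": -0.3, "translation": [0, 0, -0.2], "dr": [0, 0, 0]},
  {"gripper": -0.3, "translation": [0, 0, -0.05], "dr": [0, 0, 0]},
])

```text
clock: 14.9
eef_pos: [517.0, -134.4, 151.5]
tcp_rot: [-3.141, 0.003, -0.035]
contact_force: [-0.5, -0.0, 0.3]
opening: 0.65
```

```bash
python3 -c "
from h import *
shot('w6')"
```

```text
14.95 [ 516.8 -133.8  151.3] [-3.141  0.004 -0.034] [-0.26  0.34  1.92  0.    0.88 -0.22]
```

View pics/w6.png

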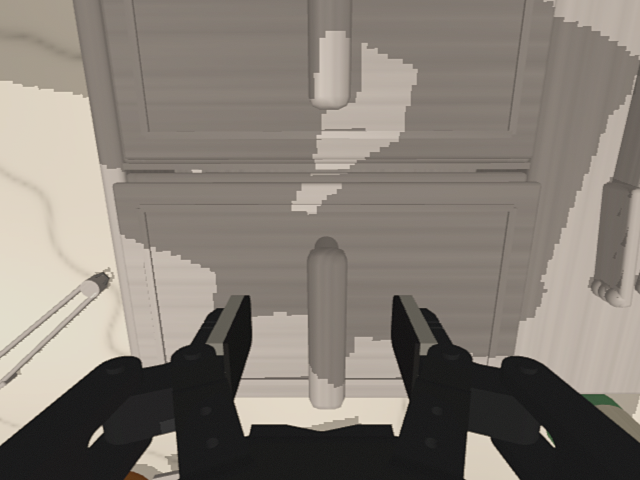

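Lid_a looks seated (top of image) and lid_b is raised. Its handle is at column 327, against the jaw middle at 321, so I'll shift +1.8 mm in x, grip and press.

Request:
jog_arm([
  {"gripper": -0.3, "translation": [0.018, 0, 0], "dr": [0, 0, 0]},
  {"gripper": -0.3, "translation": [0, 0, 0], "dr": [0, 0, 0]},
  {"gripper": 1, "translation": [0, 0, 0], "dr": [0, 0, 0]},
  {"gripper": 1, "translation": [0, 0, 0], "dr": [0, 0, 0]},
  {"gripper": 1, "translation": [0, 0, 0], "dr": [0, 0, 0]},
  {"gripper": 1, "translation": [0, 0, 0], "dr": [0, 0, 0]},
  {"gripper": 1, "translation": [0, 0, 0], "dr": [0, 0, 0]},
  {"gripper": 1, "translation": [0, 0, 0], "dr": [0, 0, 0]},
], squeeze=60)

```text
clock: 15.62
eef_pos: [520.0, -133.9, 154.3]
tcp_rot: [-3.141, 0.0, -0.033]
contact_force: [-2.4, 0.8, 5.0]
opening: 0.154
```

Request:
jog_arm([
  {"gripper": 1, "translation": [0, 0, -0.01], "dr": [0, 0, 0]},
  {"gripper": 1, "translation": [0, 0, -0.01], "dr": [0, 0, 0]},
  {"gripper": 1, "translation": [0, 0, -0.01], "dr": [0, 0, 0]},
  {"gripper": 1, "translation": [0, 0, -0.01], "dr": [0, 0, 0]},
  {"gripper": 1, "translation": [0, 0, 0], "dr": [0, 0, 0]},
])

```text
clock: 16.03
eef_pos: [519.9, -134.0, 150.5]
tcp_rot: [3.142, 0.0, -0.033]
contact_force: [-3.7, 0.6, 5.2]
opening: 0.141
```

Request:
jog_arm([
  {"gripper": 1, "translation": [0, 0, -0.01], "dr": [0, 0, 0]},
  {"gripper": 1, "translation": [0, 0, -0.01], "dr": [0, 0, 0]},
  {"gripper": 1, "translation": [0, 0, -0.01], "dr": [0, 0, 0]},
  {"gripper": 1, "translation": [0, 0, -0.01], "dr": [0, 0, 0]},
  {"gripper": 1, "translation": [0, 0, -0.01], "dr": [0, 0, 0]},
  {"gripper": 1, "translation": [0, 0, 0], "dr": [0, 0, 0]},
])

```text
clock: 16.53
eef_pos: [520.1, -134.0, 145.4]
tcp_rot: [3.142, -0.0, -0.033]
contact_force: [-2.2, -0.5, 5.5]
opening: 0.147
```

Request:
jog_arm([
  {"gripper": 1, "translation": [0, 0, -0.01], "dr": [0, 0, 0]},
  {"gripper": 1, "translation": [0, 0, -0.01], "dr": [0, 0, 0]},
  {"gripper": 1, "translation": [0, 0, 0], "dr": [0, 0, 0]},
])

```text
clock: 16.78
eef_pos: [520.2, -134.0, 143.4]
tcp_rot: [3.141, -0.0, -0.033]
contact_force: [-1.7, 0.6, 4.8]
opening: 0.149
```

Request:
jog_arm([
  {"gripper": 1, "translation": [0, 0, -0.01], "dr": [0, 0, 0]},
  {"gripper": 1, "translation": [0, 0, -0.01], "dr": [0, 0, 0]},
  {"gripper": 1, "translation": [0, 0, 0], "dr": [0, 0, 0]},
])

```text
clock: 17.03
eef_pos: [520.2, -134.0, 143.1]
tcp_rot: [3.141, -0.0, -0.033]
contact_force: [-9.4, 2.4, 25.7]
opening: 0.143
```

Lid_b is home (25.7 N at z 143). Now the right-hand lid.

Request:
jog_arm([
  {"gripper": -0.3, "translation": [0, 0, 0.01], "dr": [0, 0, 0]},
  {"gripper": -0.3, "translation": [0, 0, 0.01], "dr": [0, 0, 0]},
  {"gripper": -0.3, "translation": [0, 0, 0], "dr": [0, 0, 0]},
  {"gripper": -0.3, "translation": [0, 0, 0], "dr": [0, 0, 0]},
  {"gripper": -0.3, "translation": [0, 0, 0.15], "dr": [0, 0, 0]},
  {"gripper": -0.3, "translation": [0, 0, 0.35], "dr": [0, 0, 0]},
  {"gripper": -0.3, "translation": [0.01, 0.4, 0], "dr": [0, 0, 0]},
  {"gripper": -0.3, "translation": [0.01, 0.4, 0], "dr": [0, 0, 0]},
  {"gripper": -0.3, "translation": [0.01, 0.4, 0], "dr": [0, 0, 0]},
  {"gripper": -0.3, "translation": [0.01, 0.4, 0], "dr": [0, 0, 0]},
  {"gripper": -0.3, "translation": [0.02, 0.4, 0], "dr": [0, 0, 0]},
  {"gripper": -0.3, "translation": [0.01, 0.2, 0], "dr": [0, 0, 0]},
])

```text
clock: 18.03
eef_pos: [527.1, 89.6, 192.7]
tcp_rot: [-3.141, -0.0, -0.032]
contact_force: [-0.2, 0.2, -0.1]
opening: 0.648
```

Request:
jog_arm([
  {"gripper": -0.3, "translation": [0, 0, -0.1], "dr": [0, 0, 0]},
  {"gripper": -0.3, "translation": [0, 0, -0.2], "dr": [0, 0, 0]},
  {"gripper": -0.3, "translation": [0, 0, -0.15], "dr": [0, 0, 0]},
  {"gripper": -0.3, "translation": [0, 0, 0], "dr": [0, 0, 0]},
  {"gripper": -0.3, "translation": [0, 0, 0], "dr": [0, 0, 0]},
])

```text
clock: 18.45
eef_pos: [526.5, 85.2, 146.9]
tcp_rot: [3.141, 0.002, -0.033]
contact_force: [0.3, -0.7, -0.1]
opening: 0.651
```

```bash
python3 -c "
from h import *
c,im=shot('w7')
g=cv2.cvtColor(im,6)[340:365].mean(0);d=np.diff(g);print([(i,int(d[i])) for i in range(225,420) if abs(d[i])>7])"
```

```text
18.5 [527.2  85.3 147.7] [ 3.141e+00  1.000e-03 -3.400e-02] [ 0.16  0.35  1.92 -0.    0.87  0.19]
[(244, 9), (245, 15), (246, 14), (247, 13), (248, 12), (249, 14), (250, 19), (251, 13), (301, -14), (302, -29), (336, -7), (337, 19), (338, 26), (390, -9), (391, -22), (392, -22), (393, -21), (394, -19), (395, -19), (396, -19), (397, -11), (418, 14), (419, 25)]
```

View pics/w7.png

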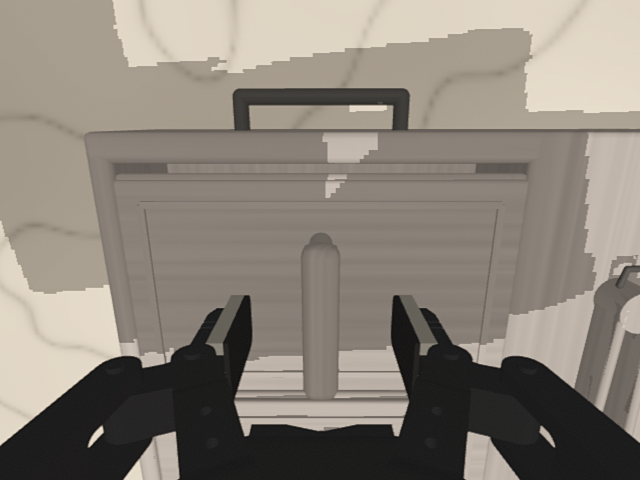

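The handle (302–337) is centred between the jaws (251–391). Gripping and pressing.

Request:
jog_arm([
  {"gripper": 1, "translation": [0, 0, 0], "dr": [0, 0, 0]},
  {"gripper": 1, "translation": [0, 0, 0], "dr": [0, 0, 0]},
  {"gripper": 1, "translation": [0, 0, 0], "dr": [0, 0, 0]},
  {"gripper": 1, "translation": [0, 0, 0], "dr": [0, 0, 0]},
  {"gripper": 1, "translation": [0, 0, 0], "dr": [0, 0, 0]},
  {"gripper": 1, "translation": [0, 0, 0], "dr": [0, 0, 0]},
  {"gripper": 1, "translation": [0, 0, -0.01], "dr": [0, 0, 0]},
  {"gripper": 1, "translation": [0, 0, -0.01], "dr": [0, 0, 0]},
  {"gripper": 1, "translation": [0, 0, 0], "dr": [0, 0, 0]},
])

```text
clock: 19.25
eef_pos: [527.3, 85.9, 147.1]
tcp_rot: [3.141, -0.0, -0.033]
contact_force: [-5.7, -0.7, 16.9]
opening: 0.143
```

Request:
jog_arm([
  {"gripper": 1, "translation": [0, 0, -0.01], "dr": [0, 0, 0]},
  {"gripper": 1, "translation": [0, 0, -0.01], "dr": [0, 0, 0]},
  {"gripper": 1, "translation": [0, 0, 0], "dr": [0, 0, 0]},
])

```text
clock: 19.5
eef_pos: [527.4, 85.9, 147.0]
tcp_rot: [3.142, -0.001, -0.033]
contact_force: [-14.3, -2.9, 41.0]
opening: 0.141
```

Request:
jog_arm([
  {"gripper": 1, "translation": [0, 0, -0.01], "dr": [0, 0, 0]},
  {"gripper": 1, "translation": [0, 0, 0], "dr": [0, 0, 0]},
])

```text
clock: 19.67
eef_pos: [527.4, 85.9, 146.9]
tcp_rot: [3.142, -0.001, -0.033]
contact_force: [-18.8, -3.2, 52.3]
opening: 0.146
```

Lid_c stopped dead straight away, so it is home. I'll check each lid's ends with shut fingertips, starting with lid_c's far end.

Request:
jog_arm([
  {"gripper": 0, "translation": [0, 0, 0.03], "dr": [0, 0, 0]},
  {"gripper": 0, "translation": [0, 0, 0.02], "dr": [0, 0, 0]},
  {"gripper": 0, "translation": [0, 0, 0], "dr": [0, 0, 0]},
  {"gripper": 0, "translation": [0, 0, 0], "dr": [0, 0, 0]},
  {"gripper": 0, "translation": [0, 0, 0.3], "dr": [0, 0, 0]},
  {"gripper": 1, "translation": [0.3, 0, 0.1], "dr": [0, 0, 0]},
  {"gripper": 1, "translation": [0.3, -0.02, 0], "dr": [0, 0, 0]},
  {"gripper": 1, "translation": [0, 0, -0.2], "dr": [0, 0, 0]},
  {"gripper": 1, "translation": [0, 0, -0.2], "dr": [0, 0, 0]},
  {"gripper": 1, "translation": [0, 0, 0], "dr": [0, 0, 0]},
  {"gripper": 1, "translation": [0, 0, 0], "dr": [0, 0, 0]},
], squeeze=30)

```text
clock: 20.58
eef_pos: [586.2, 83.8, 146.4]
tcp_rot: [3.141, 0.003, -0.033]
contact_force: [-0.8, 0.0, 0.5]
opening: -0.001
```

Request:
jog_arm([
  {"gripper": 1, "translation": [0, 0, -0.08], "dr": [0, 0, 0]},
  {"gripper": 1, "translation": [0, 0, -0.04], "dr": [0, 0, 0]},
  {"gripper": 1, "translation": [0, 0, 0], "dr": [0, 0, 0]},
])

```text
clock: 20.83
eef_pos: [586.9, 84.0, 135.5]
tcp_rot: [3.142, 0.0, -0.033]
contact_force: [-0.4, -0.3, -0.6]
opening: -0.002
```

Request:
jog_arm([
  {"gripper": 1, "translation": [0, 0, -0.03], "dr": [0, 0, 0]},
  {"gripper": 1, "translation": [0, 0, -0.02], "dr": [0, 0, 0]},
  {"gripper": 1, "translation": [0, 0, -0.01], "dr": [0, 0, 0]},
  {"gripper": 1, "translation": [0, 0, 0], "dr": [0, 0, 0]},
])

```text
clock: 21.17
eef_pos: [587.2, 83.9, 129.7]
tcp_rot: [3.142, 0.0, -0.033]
contact_force: [-0.8, 0.4, -1.3]
opening: 0.002
```

Request:
jog_arm([
  {"gripper": 1, "translation": [0, 0, -0.01], "dr": [0, 0, 0]},
  {"gripper": 1, "translation": [0, 0, -0.01], "dr": [0, 0, 0]},
  {"gripper": 1, "translation": [0, 0, 0], "dr": [0, 0, 0]},
])

```text
clock: 21.42
eef_pos: [587.5, 83.9, 129.1]
tcp_rot: [-3.142, -0.001, -0.033]
contact_force: [-4.8, -1.1, 12.1]
opening: 0.001
```

Request:
jog_arm([
  {"gripper": 1, "translation": [0, 0, -0.01], "dr": [0, 0, 0]},
  {"gripper": 1, "translation": [0, 0, 0], "dr": [0, 0, 0]},
])

```text
clock: 21.58
eef_pos: [587.5, 84.0, 129.0]
tcp_rot: [-3.141, -0.001, -0.033]
contact_force: [-7.6, -0.8, 21.9]
opening: 0.001
```

Request:
jog_arm([
  {"gripper": 1, "translation": [0, 0, 0.3], "dr": [0, 0, 0]},
  {"gripper": 1, "translation": [0, 0, 0.32], "dr": [0, 0, 0]},
  {"gripper": 1, "translation": [-0.4, 0, 0], "dr": [0, 0, 0]},
  {"gripper": 1, "translation": [-0.4, 0.02, 0], "dr": [0, 0, 0]},
  {"gripper": 1, "translation": [-0.4, 0.02, 0], "dr": [0, 0, 0]},
  {"gripper": 1, "translation": [0, 0, -0.3], "dr": [0, 0, 0]},
  {"gripper": 1, "translation": [0, 0, -0.2], "dr": [0, 0, 0]},
  {"gripper": 1, "translation": [0, 0, -0.07], "dr": [0, 0, 0]},
  {"gripper": 1, "translation": [0, 0, -0.02], "dr": [0, 0, 0]},
  {"gripper": 1, "translation": [0, 0, -0.02], "dr": [0, 0, 0]},
  {"gripper": 1, "translation": [0, 0, 0], "dr": [0, 0, 0]},
])

```text
clock: 22.5
eef_pos: [466.3, 87.8, 129.0]
tcp_rot: [3.141, 0.004, -0.033]
contact_force: [-11.0, -1.6, 19.1]
opening: -0.002
```

Both ends of lid_c are at 129.0, so it is home and level. Next is lid_a's near end.

Request:
jog_arm([
  {"gripper": 1, "translation": [0, 0, 0.3], "dr": [0, 0, 0]},
  {"gripper": 1, "translation": [0, 0, 0.3], "dr": [0, 0, 0]},
  {"gripper": 1, "translation": [-0.02, -0.4, 0], "dr": [0, 0, 0]},
  {"gripper": 1, "translation": [-0.02, -0.4, 0], "dr": [0, 0, 0]},
  {"gripper": 1, "translation": [0, -0.3, 0], "dr": [0, 0, 0]},
  {"gripper": 1, "translation": [0, 0, -0.3], "dr": [0, 0, 0]},
  {"gripper": 1, "translation": [0, 0, -0.2], "dr": [0, 0, 0]},
  {"gripper": 1, "translation": [0, 0, -0.06], "dr": [0, 0, 0]},
  {"gripper": 1, "translation": [0, 0, -0.02], "dr": [0, 0, 0]},
  {"gripper": 1, "translation": [0, 0, -0.01], "dr": [0, 0, 0]},
  {"gripper": 1, "translation": [0, 0, 0], "dr": [0, 0, 0]},
])

```text
clock: 23.42
eef_pos: [464.1, -21.8, 129.6]
tcp_rot: [3.142, -0.001, -0.032]
contact_force: [0.0, 0.2, -0.3]
opening: 0.001
```

Request:
jog_arm([
  {"gripper": 1, "translation": [0, 0, 0.3], "dr": [0, 0, 0]},
  {"gripper": 1, "translation": [0, 0, 0.31], "dr": [0, 0, 0]},
  {"gripper": 1, "translation": [0.4, 0, 0], "dr": [0, 0, 0]},
  {"gripper": 1, "translation": [0.4, -0.02, 0], "dr": [0, 0, 0]},
  {"gripper": 1, "translation": [0.4, -0.02, 0], "dr": [0, 0, 0]},
  {"gripper": 1, "translation": [0, 0, -0.3], "dr": [0, 0, 0]},
  {"gripper": 1, "translation": [0, 0, -0.2], "dr": [0, 0, 0]},
  {"gripper": 1, "translation": [0, 0, -0.07], "dr": [0, 0, 0]},
  {"gripper": 1, "translation": [0, 0, -0.02], "dr": [0, 0, 0]},
  {"gripper": 1, "translation": [0, 0, -0.02], "dr": [0, 0, 0]},
  {"gripper": 1, "translation": [0, 0, 0], "dr": [0, 0, 0]},
])

```text
clock: 24.33
eef_pos: [583.7, -25.9, 130.0]
tcp_rot: [3.142, -0.002, -0.033]
contact_force: [0.0, 0.1, 1.6]
opening: 0.0
```

Request:
jog_arm([
  {"gripper": 1, "translation": [0, 0, -0.01], "dr": [0, 0, 0]},
  {"gripper": 1, "translation": [0, 0, -0.01], "dr": [0, 0, 0]},
  {"gripper": 1, "translation": [0, 0, -0.01], "dr": [0, 0, 0]},
  {"gripper": 1, "translation": [0, 0, 0], "dr": [0, 0, 0]},
])

```text
clock: 24.67
eef_pos: [584.1, -26.0, 129.0]
tcp_rot: [-3.142, -0.003, -0.033]
contact_force: [-7.6, 0.9, 23.1]
opening: 0.001
```

Request:
jog_arm([
  {"gripper": 1, "translation": [0, 0, 0.3], "dr": [0, 0, 0]},
  {"gripper": 1, "translation": [0, 0, 0.31], "dr": [0, 0, 0]},
  {"gripper": 1, "translation": [-0.4, 0, 0], "dr": [0, 0, 0]},
  {"gripper": 1, "translation": [-0.4, 0.02, 0], "dr": [0, 0, 0]},
  {"gripper": 1, "translation": [-0.4, 0.02, 0], "dr": [0, 0, 0]},
  {"gripper": 1, "translation": [0, 0, -0.3], "dr": [0, 0, 0]},
  {"gripper": 1, "translation": [0, 0, -0.2], "dr": [0, 0, 0]},
  {"gripper": 1, "translation": [0, 0, -0.07], "dr": [0, 0, 0]},
  {"gripper": 1, "translation": [0, 0, -0.02], "dr": [0, 0, 0]},
  {"gripper": 1, "translation": [0, 0, -0.02], "dr": [0, 0, 0]},
  {"gripper": 1, "translation": [0, 0, 0], "dr": [0, 0, 0]},
])

```text
clock: 25.58
eef_pos: [462.4, -22.0, 128.8]
tcp_rot: [-3.142, 0.003, -0.033]
contact_force: [-19.1, 0.1, 47.0]
opening: -0.002
```

Lid_a's ends are at 129.0 and 128.8. Next is lid_b.

Request:
jog_arm([
  {"gripper": 1, "translation": [0, 0, 0.32], "dr": [0, 0, 0]},
  {"gripper": 1, "translation": [0, 0, 0.32], "dr": [0, 0, 0]},
  {"gripper": 1, "translation": [-0.02, -0.4, 0], "dr": [0, 0, 0]},
  {"gripper": 1, "translation": [-0.02, -0.4, 0], "dr": [0, 0, 0]},
  {"gripper": 1, "translation": [0, -0.3, 0], "dr": [0, 0, 0]},
  {"gripper": 1, "translation": [0, 0, -0.3], "dr": [0, 0, 0]},
  {"gripper": 1, "translation": [0, 0, -0.2], "dr": [0, 0, 0]},
  {"gripper": 1, "translation": [0, 0, -0.07], "dr": [0, 0, 0]},
  {"gripper": 1, "translation": [0, 0, -0.02], "dr": [0, 0, 0]},
  {"gripper": 1, "translation": [0, 0, -0.02], "dr": [0, 0, 0]},
  {"gripper": 1, "translation": [0, 0, 0], "dr": [0, 0, 0]},
])

```text
clock: 26.5
eef_pos: [460.0, -131.9, 129.5]
tcp_rot: [3.141, -0.001, -0.032]
contact_force: [0.3, 0.2, -0.2]
opening: 0.002
```

Request:
jog_arm([
  {"gripper": 1, "translation": [0, 0, 0.3], "dr": [0, 0, 0]},
  {"gripper": 1, "translation": [0, 0, 0.3], "dr": [0, 0, 0]},
  {"gripper": 1, "translation": [0.4, 0, 0], "dr": [0, 0, 0]},
  {"gripper": 1, "translation": [0.4, -0.02, 0], "dr": [0, 0, 0]},
  {"gripper": 1, "translation": [0.4, -0.02, 0], "dr": [0, 0, 0]},
  {"gripper": 1, "translation": [0, 0, -0.3], "dr": [0, 0, 0]},
  {"gripper": 1, "translation": [0, 0, -0.2], "dr": [0, 0, 0]},
  {"gripper": 1, "translation": [0, 0, -0.06], "dr": [0, 0, 0]},
  {"gripper": 1, "translation": [0, 0, -0.02], "dr": [0, 0, 0]},
  {"gripper": 1, "translation": [0, 0, -0.02], "dr": [0, 0, 0]},
  {"gripper": 1, "translation": [0, 0, 0], "dr": [0, 0, 0]},
])

```text
clock: 27.42
eef_pos: [579.7, -136.1, 130.0]
tcp_rot: [3.141, -0.002, -0.033]
contact_force: [-0.5, -1.5, -0.0]
opening: -0.004
```

Request:
jog_arm([
  {"gripper": 1, "translation": [0, 0, -0.01], "dr": [0, 0, 0]},
  {"gripper": 1, "translation": [0, 0, -0.01], "dr": [0, 0, 0]},
  {"gripper": 1, "translation": [0, 0, -0.01], "dr": [0, 0, 0]},
  {"gripper": 1, "translation": [0, 0, 0], "dr": [0, 0, 0]},
])

```text
clock: 27.75
eef_pos: [580.0, -136.3, 129.0]
tcp_rot: [3.141, -0.002, -0.033]
contact_force: [-7.3, 2.4, 21.7]
opening: 0.001
```

Request:
jog_arm([
  {"gripper": 1, "translation": [0, 0, 0.3], "dr": [0, 0, 0]},
  {"gripper": 1, "translation": [0, 0, 0.31], "dr": [0, 0, 0]},
  {"gripper": 1, "translation": [-0.4, 0, 0], "dr": [0, 0, 0]},
  {"gripper": 1, "translation": [-0.4, 0.02, 0], "dr": [0, 0, 0]},
  {"gripper": 1, "translation": [-0.4, 0.02, 0], "dr": [0, 0, 0]},
  {"gripper": 1, "translation": [0, 0, -0.3], "dr": [0, 0, 0]},
  {"gripper": 1, "translation": [0, 0, -0.2], "dr": [0, 0, 0]},
  {"gripper": 1, "translation": [0, 0, -0.06], "dr": [0, 0, 0]},
  {"gripper": 1, "translation": [0, 0, -0.02], "dr": [0, 0, 0]},
  {"gripper": 1, "translation": [0, 0, -0.02], "dr": [0, 0, 0]},
  {"gripper": 1, "translation": [0, 0, 0], "dr": [0, 0, 0]},
])

```text
clock: 28.67
eef_pos: [458.3, -131.9, 128.9]
tcp_rot: [-3.141, 0.003, -0.033]
contact_force: [-14.3, 2.5, 28.9]
opening: -0.001
```

All lids are home. I'm retreating upward for one final look.

Request:
jog_arm([
  {"gripper": 1, "translation": [0, 0, 0.3], "dr": [0, 0, 0]},
  {"gripper": 1, "translation": [0, 0, 0.4], "dr": [0, 0, 0]},
  {"gripper": 1, "translation": [0, 0, 0.4], "dr": [0, 0, 0]},
  {"gripper": 1, "translation": [0.2, -0.05, 0.35], "dr": [0, 0, 0]},
  {"gripper": 1, "translation": [0.25, -0.05, 0.3], "dr": [0, 0, 0]},
  {"gripper": 1, "translation": [0.25, -0.05, 0.3], "dr": [0, 0, 0]},
  {"gripper": 1, "translation": [0.2, -0.05, 0.2], "dr": [0, 0, 0]},
  {"gripper": 1, "translation": [0, 0, 0], "dr": [0, 0, 0]},
  {"gripper": 1, "translation": [0, 0, 0], "dr": [0, 0, 0]},
])

```text
clock: 29.42
eef_pos: [550.5, -152.3, 353.5]
tcp_rot: [3.141, -0.003, -0.033]
contact_force: [-0.6, 0.2, -0.7]
opening: -0.002
```

```bash
python3 -c "
from h import *
c,im=shot('w8');c2,s=shot('s8','scene')
b=np.hstack([im,cv2.resize(s[190:350,140:540],(640,256)).repeat(1,0) if 0 else cv2.copyMakeBorder(cv2.resize(s[190:350,140:540],(640,256)),0,224,0,0,0)])
o=np.vstack([cv2.resize(im,(480,360),interpolation=3).copy()]);p=cv2.resize(s[190:350,140:540],(600,240),interpolation=3)
W=np.zeros((600,600,3),np.uint8);W[:360,:480]=o;W[360:]=p;cv2.imwrite('pics/c8.png',W)"
```

```text
29.4667 [ 549.  -151.9  351.9] [-3.142  0.    -0.033] [-0.27  0.19  1.64  0.    1.31 -0.24]
29.5167 [ 548.3 -151.8  351.1] [-3.141e+00  2.000e-03 -3.300e-02] [-0.27  0.19  1.64 -0.    1.31 -0.24]
```

View pics/c8.png

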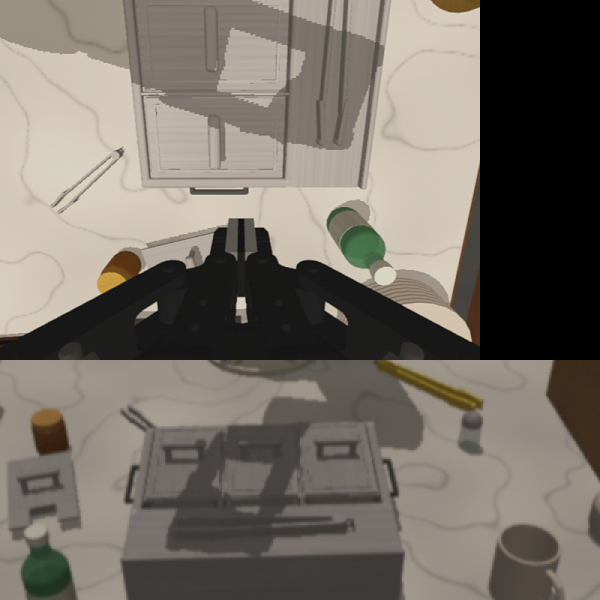

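The lids look flush, the tongs lie lengthwise on the ledge (crop (330,75)), and the bystanders I can see are where they were. Handing in.

```bash
python3 -c "
from rig import r
print(r.sense()['contact_force']);print(r.sign_off())"
```

```text
[-1.53326495 -0.02795051 -0.70217363]
the job is handed in; nothing more can be done
None
```

The job is done and handed in at about 29.5 s of the 70 s. The large steel tongs lie lengthwise on the ledge, the sealing lid is on the open middle pan, and all three lids are pressed home. `sign_off` reports no verdict.

- **Lid height and level:** with the fingertips shut, I pressed both ends of each lid. All six ends stopped at TCP z 128.8–129.0, which puts each flange top about 104 mm above the table, as expected for a lid that is home.
- **Lid centring:** lid_a went down within about 1.5 mm of the pan centre I measured. I did not measure how centred lid_b and lid_c ended up.
- **Tongs:** they touched down within a few millimetres of the ledge's middle line, near the centre of its length.
- **Bystanders:** none of those visible in the final pictures looked moved, but I did not measure them. The sugar pot was barely in view and I did not check the cups.
- **Disagreements and high forces:**
  - The camera and the grip disagreed by 1–1.5 mm on where lid_a was.
  - The confirming pushes through the fingers briefly reached 52 N on lid_c and 47 N on lid_a. They came through the fingers, not the gripper body, so the 40 N limit should not apply.

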